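# Lift the interlocked middle bin out of the desk organiser and put it away in the drawer

### The job

Lift the middle bin of the desk organiser straight up out from between its two interlocked neighbours, without shifting or tipping them, and stand it upright on the round bamboo coaster and let go. Then take it again the other way, across its two ribs, and lower it gently, not dropped, into the narrow front compartment of the half-open top drawer, so that it stands upright on the drawer's floor. Leave the mug, the pen cup and the stapler where they are.

Things in the scene. Friction and masses are not known exactly. Their poses are not given: they have to be found in the camera images.
- module_center (a point): Centre (half-way up) of the loose middle bin of the organiser: grey plastic, open-topped, empty, about 0.12 kg, 76 mm high, z up. Its box is 40 mm (x, front to back) by 40 mm (y). Each y side has a full-height T-shaped rib: neck 10 mm wide, head 22 mm wide, flat outer face 32 mm from the centre, so it is 64 mm over the ribs. Alike under a half turn.
- module: The same bin; origin at the centre of its underside, 38 mm below its centre, same axes. It stands on the desk, its ribs in T-grooves of the neighbours, 1.5 mm play all round, open at the top, over the full 76 mm: it comes out only straight up, by 76 mm. There its x faces are free, flush with the neighbours' faces.
- neighbour_left_center (a point): Centre (half-way up) of the neighbour on the bin's +y side: loose grey box 40 mm (x) by 67 mm (y) by 76 mm high, about 0.5 kg, standing on the desk, filled with paper not above its rim. At the start it lies 55 mm from the bin's centre, with the same axes.
- neighbour_right_center (a point): Same for the neighbour on the bin's -y side.
- neighbour_left: The same left neighbour; origin at the centre of its underside.
- neighbour_right: The same right neighbour; origin at the centre of its underside.
- coaster_top (a point): Centre of the top face of the loose round bamboo coaster, 110 mm across and 8 mm thick, lying on open desk between the organiser and the drawer unit.
- bay (a point): Centre of the floor of the top drawer's front compartment, about 116 mm above the desk; x points into the unit, y along the drawer front, z up. Inside 54 mm (x) by 174 mm (y), walls 4 mm thick, 80 mm high: the bin's 64 mm fits only along y and its top ends 4 mm below the rim, with no room for fingers in front of or behind it.
- unit: Fixed white three-tier drawer unit, 200 mm deep (x), 200 mm wide, 205 mm high; origin at the centre of its underside, its front 100 mm towards -x. The grey top drawer stands out of that front by 85 to 115 mm, its front compartment wholly clear of the unit; it slides along x against about 2 N.
- mug_in (a point): Inside bottom, on the axis, of the sage ceramic mug, 80 mm across and 90 mm high, standing on the desk behind the organiser; a bystander.
- pen_cup: Grey plastic pen cup, 80 mm across, 100 mm high, pens up to 165 mm; a bystander. Origin at the centre of its underside.
- stapler: Stainless steel stapler, 150 mm long (x), 36 mm wide, 55 mm high; a bystander. Origin at the centre of its underside.
Things that resemble listed ones, but are neither listed nor needed, are in the scene too. What is shaped like the neighbour_left but green or red is not meant. Leave any orange look-alike of the module alone.

How it is judged (in metres and radians):
On the way, in this order (a step that is already met when the one before it is completed fails the run):
1. the middle bin is lifted clear above its neighbours (height (world z) of module_center above 0.122 m), for 0.1 s.
2. the bin stands upright on the coaster, let go (horizontal distance between module_center and coaster_top below 0.03 m and height (world z) of module_center below 0.053 m and angle between module_center's own z axis and vertical below 0.1 rad and linear speed of module below 0.03 m/s and contact force between the fingers and module below 0.05 N), for 0.2 s.
At the end, for the whole second after the job is handed in: The bin stands upright (0.12 rad), still and let go on the floor of the drawer's front compartment: its centre within 12 mm of the middle in x, 60 mm in y, 30 to 44 mm above the floor. Both neighbours stand upright (0.1 rad) within 25 mm of where they began (x of module_center in the frame of bay between -0.012 and 0.012 m and y of module_center in the frame of bay between -0.06 and 0.06 m and z of module_center in the frame of bay between 0.03 and 0.044 m and angle between module_center's own z axis and vertical below 0.12 rad and linear speed of module below 0.02 m/s and contact force between the fingers and module below 0.05 N and distance of each of neighbour_left, neighbour_right from where it was at the start of the episode below 0.025 m and angle between each of neighbour_left, neighbour_right's own z axis and vertical below 0.1 rad); the robot touches nothing.
It fails at once if a neighbour is shifted by more than 25 mm, lifted or tipped by more than 0.2 rad (distance of any of neighbour_left, neighbour_right from where it was at the start of the episode above 0.025 m or angle between any of neighbour_left, neighbour_right's own z axis and vertical above 0.2 rad).
It fails at once if the bin is dropped: moving faster than 0.45 m/s (a fall of over 10 mm) with no finger on it (contact force between the fingers and module below 0.05 N and linear speed of module above 0.45 m/s).
It fails at once if the bin is tipped by more than 0.5 rad (angle between module_center's own z axis and vertical above 0.5 rad).
It fails at once if the mug, pen cup or stapler is moved by more than 30 mm (distance of any of mug_in, pen_cup, stapler from where it was at the start of the episode above 0.03 m).
It also fails if it takes over 72 s, if anything falls off the work surface, if the arm or the gripper's body presses on something with over 40 N, if the wrist force passes 120 N, or if a joint passes its speed limit or range.

### The arm

A 6-joint arm with a two-finger parallel gripper is mounted at the origin on the work surface. World frame = base frame: x ahead of the robot, y to its left, z up, the work surface at z = 0. Lengths are in mm, angles in degrees, forces in N, time in s.
With the tool pointing down it reaches from about 350 to 850 mm from the base axis. Payload 8.1 kg.
Tool frame: the origin (TCP) lies at the very end of the fingers, on their centre line; the grasp point (between the pads) lies 19 mm behind it; z points along the fingers, y is the direction in which the jaws open and shut (so a half turn about z gives the same grasp; the last joint's range is limited). The gripper opens to 85 mm and grips with 20 to 120 N. Pads are 22 mm wide; open, the fingers measure 114 mm over their backs; the gripper's body (76 mm by 85 mm) begins 54 mm behind the grasp point. The pads swing forward as they close: fully open they stand 13 mm farther back than shut.
Start: joints at [61.455, 7.471, 85.268, -0, 87.261, -4.893], TCP at [240.685, 549.614, 231.292] pointing down, gripper open.
Joint ranges: [-169.43, 169.43], [-51.17, 129.36], [1.28, 143.12], [-76.62, 256.62], [0, 156.53], [-152.29, 152.29]. Speed limits (degrees/s): [136.94, 136.94, 159.86, 180, 180, 180].

### API

Orientations are given as [roll, pitch, yaw] about the fixed x, y, z axes, in that order (R = Rz(yaw) Ry(pitch) Rx(roll)).
In Python, from bench import sensors, viewer, job gives the robot as it stands.
- The arm moves only by the shell command python3 -m pendant 'ROWS' [FORCE]. ROWS is JSON, one flat list of numbers, 5 for each row, row after row: the shift along the world's x, y, z in mm, then the turn about the world's z in rad, then the finger opening in mm, from 0 to 85.4. In form: [x, y, z, twist, hand, x, y, z, twist, hand, ...]. A call has 1 to 12 rows; each row shifts and turns the pose as measured when the row begins; what a row does not reach is not made up. A row lasts 1/12 s, in which the tool goes at most 41.7 mm and 7.16 degrees, less where a joint would pass 70% of its speed; a pose out of reach is approached as far as the arm can. A call with a gripper value outside its range is refused whole. The fingers move at their own pace and stop on an object; FORCE is the grip in N (left out, the last holds). Time passes only in rows, so rows that do not move let the fingers close. It gives the time, the measured TCP pose, the force and the opening at its end, in the units of the state.
- sensors.sense(): the state, without advancing time (a new reading comes with each control period).
- viewer.snapshot(name): name is "side" or "top"; returns a dict with "frame" (480x640x3 uint8, blue, green, red), "z_map" (480x640 float32, mm along the optical axis (not along the pixel's ray), 0 where there is no reading), "fx", "fy", "cx", "cy" (pixels), "view" (4x4, takes a point from world to camera coordinates). Camera axes: x right, y down, z forward; pixel columns grow to the right and rows downward; lengths in mm; the calibration is good to about 2 mm. A picture is of the moment at which its call begins.
- job.hand_in(): hands the job in, once; it reports no verdict.
The state is a dict: "time": time; "joint_pos": joint angles; "qd": joint speeds; "joint_efforts": joint torques, N m; "tool_pos": TCP position; "tcp_rot": TCP orientation; "ft_force": force on the tool from outside, world axes, zero at the start; "wrist_torque": the same for the moment, N m; "finger_gap": finger opening in mm.
Only numpy, scipy, OpenCV 4.12 (cv2) and the standard library are available. Lean on these libraries where they do the work, as an engineer would, in place of code of your own. Each camera call takes 0.05 s, during which the arm holds its last target.

## Working session

There is one attempt and no reset: what is moved stays moved. The work goes in short steps, Python scripts to look and compute and a shell command to move; the robot and the scene stay as the last step left them, time stands still between calls to the robot, and variables do not carry over. Pictures are saved under pics/ and viewed, and the job is handed in when it is done.

```bash
ls; mkdir -p pics
python3 - <<'E'
from bench import sensors, viewer
import cv2,numpy as np
s=sensors.sense();print({k:np.round(v,2).tolist() for k,v in s.items()})
for n in("top","side"):
    d=viewer.snapshot(n);cv2.imwrite(f"pics/{n}0.png",d["frame"]);np.savez(f"{n}0.npz",**d)
    print(n,d["fx"],d["fy"],d["cx"],d["cy"]);print(np.round(d["view"],3))
E
```

```text
pics
{'time': 0.0, 'joint_pos': [61.46, 7.52, 85.33, -0.0, 87.26, -4.89], 'qd': [0.07, -0.04, 0.02, -0.11, -0.0, -0.06], 'joint_efforts': [0.0, -56.94, -50.06, -0.0, 0.02, -0.0], 'tool_pos': [240.43, 549.13, 230.24], 'tcp_rot': [-179.89, -0.01, 156.35], 'ft_force': [0.32, 0.25, 1.19], 'wrist_torque': [-0.08, 0.02, 0.02], 'finger_gap': 85.57}
top 527.9970351927601 527.9970351927601 313.79377972257225 241.02221692075827
[[-1.600000e-02 -1.000000e+00  3.000000e-03 -3.247800e+01]
 [-9.950000e-01  1.500000e-02 -9.400000e-02  5.424570e+02]
 [ 9.400000e-02 -4.000000e-03 -9.960000e-01  1.213846e+03]
 [ 0.000000e+00  0.000000e+00  0.000000e+00  1.000000e+00]]
side 475.5940468369567 475.5940468369567 332.5633473203414 239.18190146266627
[[-9.90000e-01 -1.37000e-01 -1.80000e-02  5.45209e+02]
 [-7.40000e-02  6.39000e-01 -7.65000e-01  1.29666e+02]
 [ 1.16000e-01 -7.57000e-01 -6.43000e-01  8.55764e+02]
 [ 0.00000e+00  0.00000e+00  0.00000e+00  1.00000e+00]]
```

View pics/top0.png

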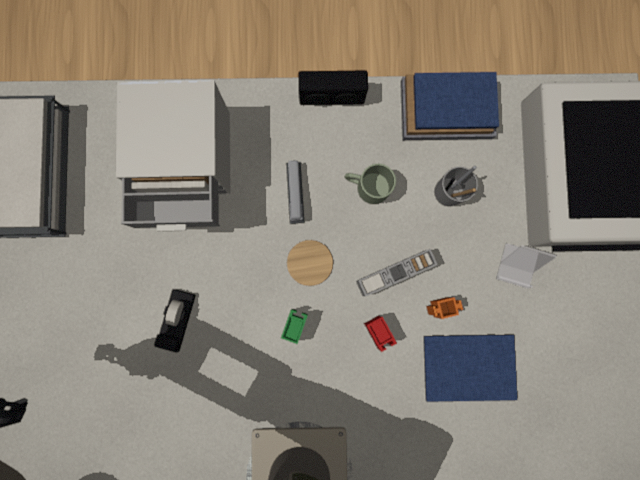

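View pics/side0.png

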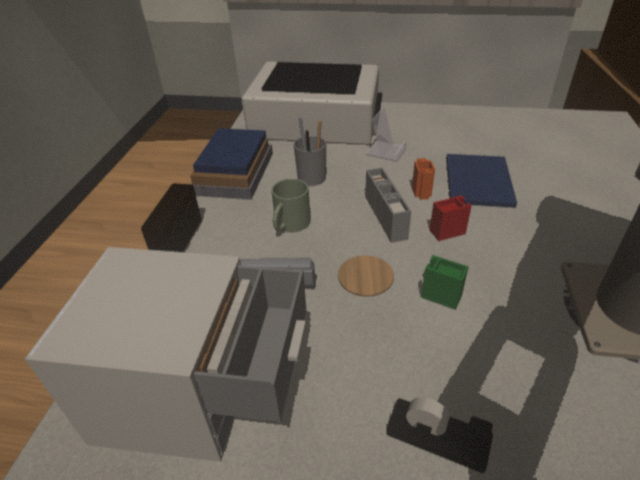

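```bash
cat > h.py <<'E'
import numpy as np,cv2
def ray(d,u,v):
    V=np.array(d["view"]);R=V[:3,:3];t=V[:3,3]
    c=-R.T@t; r=R.T@np.array([(u-d["cx"])/d["fx"],(v-d["cy"])/d["fy"],1]);return c,r
def onz(d,u,v,z):
    c,r=ray(d,u,v);return c+r*(z-c[2])/r[2]
def proj(d,p):
    V=np.array(d["view"]);q=V[:3,:3]@np.array(p,float)+V[:3,3];return q[0]/q[2]*d["fx"]+d["cx"],q[1]/q[2]*d["fy"]+d["cy"]
def cloud(d):
    z=d["z_map"];v,u=np.mgrid[:480,:640];P=np.stack([(u-d["cx"])/d["fx"]*z,(v-d["cy"])/d["fy"]*z,z],-1)
    V=np.array(d["view"]);return (P-V[:3,3])@V[:3,:3]
E
python3 - <<'E'
import numpy as np,cv2
from h import *
t=dict(np.load("top0.npz"));s=dict(np.load("side0.npz"))
a=cv2.resize(t["frame"][235:345,345:475],None,fx=6,fy=5.4,interpolation=cv2.INTER_CUBIC)[:, :780]
cv2.imwrite("pics/crop_top.png",cv2.resize(t["frame"][240:305,350:450],None,fx=8,fy=8,interpolation=cv2.INTER_CUBIC))
cv2.imwrite("pics/crop_side.png",cv2.resize(s["frame"][160:245,350:480],None,fx=6,fy=6,interpolation=cv2.INTER_CUBIC))
cv2.imwrite("pics/crop_dr.png",cv2.resize(t["frame"][165:240,110:230],None,fx=6,fy=6,interpolation=cv2.INTER_CUBIC))
C=cloud(t)
for (u,v) in [(399,271),(372,283),(427,260),(310,263),(170,208),(170,225),(165,120),(171,183)]: print(u,v,np.round(C[v,u],1))
E
```

```text
399 271 [ 469.  -241.5    9.4]
372 283 [ 441.  -170.8   62.9]
427 260 [ 491.1 -296.8   63.8]
310 263 [491.2 -31.2   9.7]
170 208 [610.3 271.9 119. ]
170 225 [567.4 260.1 161.5]
165 120 [778.8 260.7 204.8]
171 183 [651.9 252.7 184.1]
```

View pics/crop_top.png

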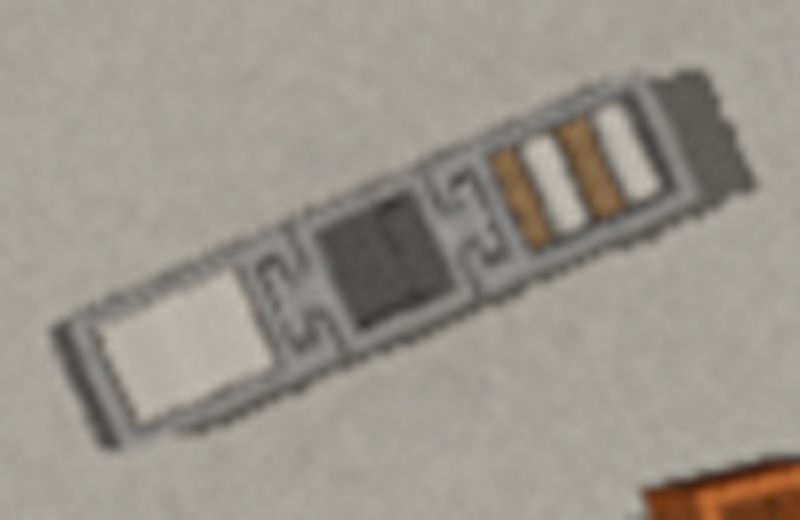

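View pics/crop_side.png

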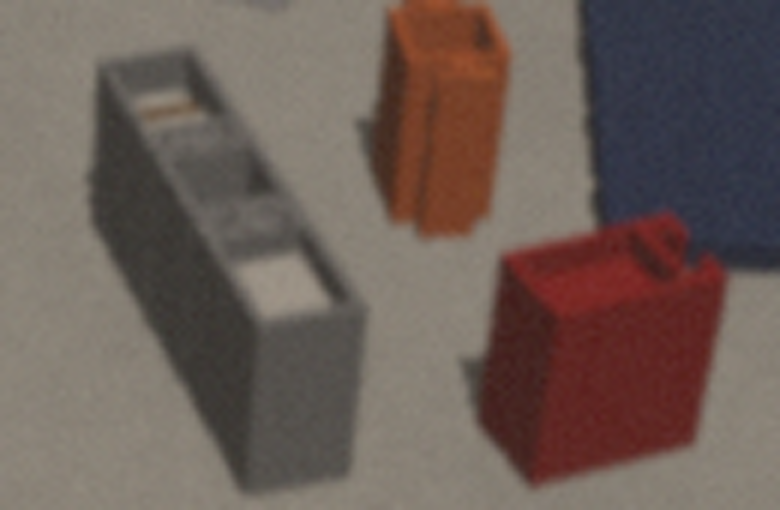

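View pics/crop_dr.png

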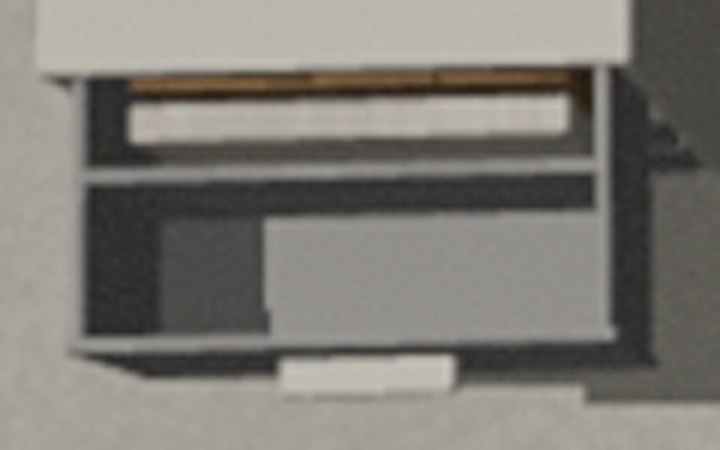

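Run:
```python
import numpy as np,cv2
from h import *
t=dict(np.load("top0.npz"))
C=cloud(t)
def rect(m,z):
    m=(m*255).astype(np.uint8);c=max(cv2.findContours(m,0,2)[0],key=cv2.contourArea).reshape(-1,2)
    P=np.array([onz(t,u,v,z)[:2] for u,v in c],np.float32)
    return cv2.minAreaRect(P),cv2.boxPoints(cv2.minAreaRect(P))
roi=np.zeros((480,640),bool);roi[240:305,352:445]=1
for lo in(45,55,66):
    m=roi&(C[...,2]>lo)&(C[...,2]<95)&(np.arange(480)[:,None]<300)
    m=cv2.morphologyEx(m.astype(np.uint8),cv2.MORPH_CLOSE,np.ones((9,9)))
    r,b=rect(m,76);print(lo,r,b.round(1).tolist())
# dark opening
g=cv2.cvtColor(t["frame"],6);
m=(g<95)&roi; n,l,st,ce=cv2.connectedComponentsWithStats(m.astype(np.uint8))
for i in range(1,n):
    if st[i,4]>60: print(st[i],ce[i],onz(t,*ce[i],76))
# coaster
hsv=cv2.cvtColor(t["frame"],40);m=(hsv[...,1]>70)&(hsv[...,0]<25);m[:235]=0;m[290:]=0;m[:,:280]=0;m[:,340:]=0
c=max(cv2.findContours((m*255).astype(np.uint8),0,1)[0],key=cv2.contourArea).reshape(-1,2)
P=np.array([onz(t,u,v,8)[:2] for u,v in c],np.float32);print("coaster",cv2.fitEllipse(P),cv2.minEnclosingCircle(P))
# drawer corners from crop: (px/6+110,/6+165)
for n,(x,y),z in [("frontL outer",(78,343),196),("frontR outer",(610,335),196),("divL",(85,178),196),("divR",(595,163),196),("unitL",(38,73),205),("unitR",(630,60),205)]:
    print(n,onz(t,x/6+110,y/6+165,z).round(1))
d=C[...,2]
print("rim z",np.round([d[222,130],d[222,160],d[221,200],d[193,140],d[193,190]],1))
for v in range(190,232): print(v,np.round(C[v,150],0),np.round(C[v,195],0))
```

```text
45 ((463.0892028808594, -225.3604736328125), (40.45685958862305, 179.6615753173828), 22.752561569213867) [[409.70001220703125, -150.3000030517578], [479.20001220703125, -316.0], [516.5, -300.3999938964844], [447.0, -134.6999969482422]]
55 ((463.2227478027344, -225.92108154296875), (40.31660461425781, 178.5341033935547), 22.77716827392578) [[410.1000061035156, -151.39999389648438], [479.20001220703125, -316.0], [516.4000244140625, -300.3999938964844], [447.20001220703125, -135.8000030517578]]
66 ((463.3416748046875, -226.36492919921875), (40.14680862426758, 177.61407470703125), 22.753231048583984) [[410.5, -152.1999969482422], [479.20001220703125, -316.0], [516.2000122070312, -300.5], [447.5, -136.6999969482422]]
[432 249  12  18  86] [437.43023256 256.51162791] [ 497.88405471 -317.906466     76.        ]
[390 264  17  17 177] [397.68361582 272.10734463] [ 464.2952017 -227.5141559   76.       ]
coaster ((492.8863830566406, -30.220144271850586), (105.56459045410156, 106.87059020996094), 176.59893798828125) ((492.919189453125, -30.151914596557617), 54.34310531616211)
frontL outer [570.2
[... 1085 characters left out ...]
9. 218. 117.]
214 [598. 316. 118.] [596. 217. 118.]
215 [596. 316. 117.] [594. 218. 117.]
216 [593. 315. 121.] [592. 218. 117.]
217 [592. 316. 116.] [590. 218. 115.]
218 [589. 315. 119.] [588. 218. 116.]
219 [587. 316. 115.] [585. 218. 118.]
220 [585. 316. 116.] [573. 200. 195.]
221 [ 426.  -36. 1259.] [570. 200. 196.]
222 [570. 292. 194.] [568. 200. 197.]
223 [568. 292. 195.] [568. 204. 179.]
224 [568. 296. 181.] [569. 208. 163.]
225 [568. 301. 165.] [568. 211. 148.]
226 [567. 306. 149.] [568. 214. 133.]
227 [568. 311. 131.] [568. 218. 116.]
228 [568. 316. 115.] [581. 245.  -5.]
229 [579. 352.  -1.] [577. 243.   2.]
230 [577. 352.  -1.] [574. 241.  10.]
231 [575. 352.  -3.] [573. 243.   1.]
```

Candidates (top view): the grey middle bin of the organiser at (398,272), the orange look-alike at (445,307), and the red (380,333) and green (294,326) blocks, which are shaped like the neighbours. I choose the grey one at (398,272). The crop shows it between two grey, paper-filled neighbours with its ribs in their grooves. It sits at about (463.5, -227), yaw about 22.7°. The drawer bay (170,205) is at about (599, 256), and the coaster (310,263) at (493, -30).

```bash
python3 -m pendant '[14,-38,3,-0.12,85, 14,-38,3,-0.12,85, 14,-38,3,-0.12,85, 14,-38,3,-0.12,85, 14,-38,3,-0.12,85, 14,-38,3,-0.12,85, 14,-38,3,0,85, 14,-38,3,0,85, 14,-38,3,0,85, 14,-38,3,0,85, 14,-38,3,0,85, 14,-38,3,0,85]' 30
```

```text
time: 1.1
tool_pos: [401.7, 81.5, 256.8]
tcp_rot: [-179.2, -0.0, 113.7]
ft_force: [1.3, 1.0, 0.6]
finger_gap: 84.5
```

```bash
python3 -m pendant '[8,-36,-6,0,85, 8,-36,-6,0,85, 8,-36,-6,0,85, 8,-36,-6,0,85, 8,-36,-6,0,85, 8,-36,-6,0,85, 6,-30,-6,0,85, 5,-25,-6,0,85, 0,-12,-5,-0.01,85, 0,0,0,0,85, 0,0,0,0,85]'
python3 - <<'E'
from bench import sensors
s=sensors.sense();print(s["tool_pos"],s["tcp_rot"],s["joint_pos"],s["qd"])
E
```

```text
time: 2.02
tool_pos: [459.0, -223.7, 199.0]
tcp_rot: [-179.2, -0.1, 112.5]
ft_force: [-0.8, 0.2, 0.1]
finger_gap: 85.3
[ 459.00269143 -223.69281058  198.98799405] [-1.79183823e+02 -1.36586154e-01  1.12508885e+02] [-31.32185011  -4.83263957 101.15193425  -0.58116844  84.27295948
 -53.7707242 ] [-0.92191473  0.95654312  0.54173526 -0.06282763 -0.20766191  0.24988361]
```

```bash
python3 -m pendant '[2.3,-1.6,-10,0,85, 2.2,-1.7,-20,0,85, 0,0,-25,0,85, 0,0,-25,0,85, 0,0,-20,0,85, 0,0,0,0,85, 0,0,0,0,85]'
python3 - <<'E'
from bench import sensors,viewer
import cv2,numpy as np
s=sensors.sense();print(s["tool_pos"],s["tcp_rot"])
for n in("top","side"):
    d=viewer.snapshot(n);np.savez(f"{n}1.npz",**d)
    f=d["frame"]; c=f[210:330,330:490] if n=="top" else f[100:260,300:500]
    cv2.imwrite(f"pics/{n}1.png",cv2.resize(c,None,fx=3.7,fy=3.7))
E
```

```text
time: 2.6
tool_pos: [465.6, -218.5, 96.1]
tcp_rot: [-179.4, -0.0, 113.0]
ft_force: [0.4, 0.2, -0.0]
finger_gap: 84.8
[ 465.60982335 -218.49844747   96.06264429] [-1.79444409e+02 -1.13594752e-02  1.13014627e+02]
```

View pics/side1.png

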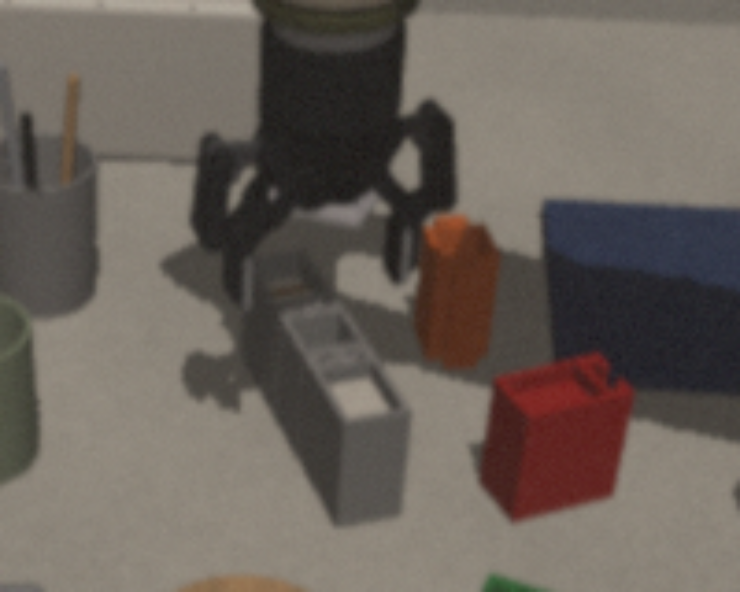

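The gripper straddles the organiser but sits about 8 mm off in y. I'll correct that while still above it.

```bash
python3 -m pendant '[-1,-4,0,0,85, -1,-4,0,-0.005,85, 0,0,0,0,85, 0,0,0,0,85]'
```

```text
time: 3.03
tool_pos: [467.0, -229.0, 102.5]
tcp_rot: [-179.8, 0.4, 112.7]
ft_force: [0.2, -0.1, 0.1]
finger_gap: 85.0
```

```bash
for i in 1 2 3; do python3 -m pendant '[0,0,0,0,85]'|grep -E "pos|rot"; done; python3 -c "
from bench import sensors
s=sensors.sense();print(s['tool_pos'],s['qd'])"
```

```text
tool_pos: [467.5, -229.6, 103.4]
tcp_rot: [-179.8, 0.5, 112.7]
tool_pos: [467.7, -230.0, 104.0]
tcp_rot: [-179.8, 0.6, 112.7]
tool_pos: [467.9, -230.2, 104.3]
tcp_rot: [-179.9, 0.6, 112.7]
[ 467.88480876 -230.22292992  104.26764722] [-0.16264879 -0.21409991 -0.01839205  0.03529467 -0.02152641  0.12997759]
```

```bash
python3 -m pendant '[-2,1.5,0,0,85, -1,1,0,0,85, 0,0,0,0,85, 0,0,0,0,85]'; python3 -m pendant '[0,0,0,0,85, 0,0,0,0,85]'|grep -E "pos|rot"
```

```text
time: 3.62
tool_pos: [464.4, -227.3, 104.2]
tcp_rot: [-179.9, 0.6, 112.7]
ft_force: [-0.0, -0.3, 0.7]
finger_gap: 85.0
tool_pos: [464.3, -227.1, 104.0]
tcp_rot: [-179.8, 0.6, 112.7]
```

```bash
python3 -m pendant '[-0.5,0,-5,0,85, 0,0,-8,0,85, 0,0,-8,0,85, 0,0,-8,0,85, 0,0,-8,0,85, 0,0,-8,0,85, 0,0,-6,0,85, 0,0,-3,0,85, 0,0,0,0,85, 0,0,0,0,85, 0,0,0,0,85]'
```

```text
time: 4.7
tool_pos: [461.9, -226.1, 41.6]
tcp_rot: [-179.7, 0.4, 112.7]
ft_force: [-0.6, -0.8, 0.5]
finger_gap: 84.9
```

```bash
python3 -m pendant '[1,-0.6,-4,0,85, 0.6,-0.4,-5,0,85, 0,0,-4,0,85, 0,0,-3,0,85, 0,0,0,0,85, 0,0,0,0,85, 0,0,0,0,85]'
```

```text
time: 5.28
tool_pos: [464.9, -227.9, 25.4]
tcp_rot: [-179.8, 0.5, 112.7]
ft_force: [0.7, -0.3, 0.4]
finger_gap: 85.1
```

Run:
```python
from bench import sensors,viewer
import cv2,numpy as np
for n in("top","side"):
    d=viewer.snapshot(n);np.savez(f"{n}2.npz",**d)
    f=d["frame"]; c=f[210:330,330:490] if n=="top" else f[100:260,300:500]
    cv2.imwrite(f"pics/{n}2.png",cv2.resize(c,None,fx=3.7,fy=3.7))
```

```text
(no output)
```

View pics/side2.png

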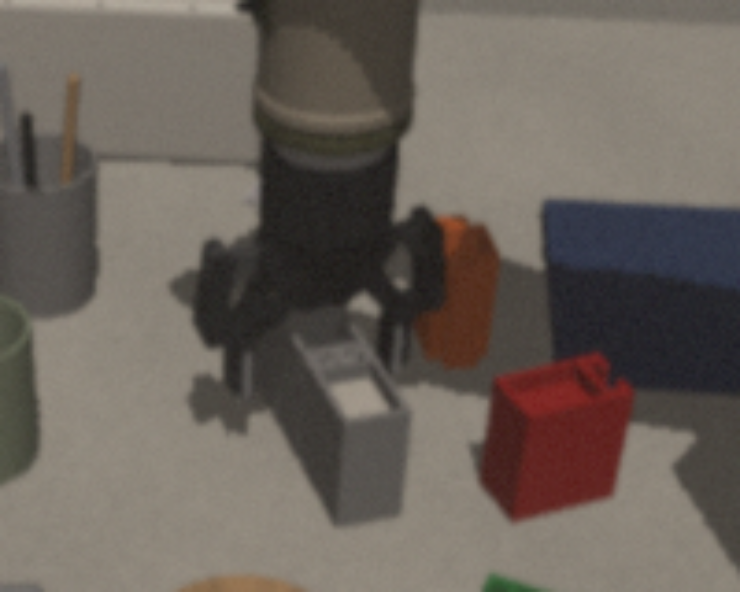

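The fingers straddle the middle bin's x faces, at crop (240,370) and (392,340), and the neighbours are untouched. Closing now.

```bash
python3 -m pendant '[-0.7,0.4,0,0,60, 0,0,0,0,50, 0,0,0,0,45, 0,0,0,0,42, 0,0,0,0,40]' 30;python3 -m pendant '[0,0,0,0,36, 0,0,0,0,36, 0,0,0,0,34, 0,0,0,0,34]' 30
```

```text
time: 5.8
tool_pos: [464.2, -227.9, 26.3]
tcp_rot: [-179.8, 0.5, 112.7]
ft_force: [-3.0, -0.6, 1.2]
finger_gap: 40.3
time: 6.13
tool_pos: [464.2, -228.0, 26.4]
tcp_rot: [-179.8, 0.6, 112.7]
ft_force: [-0.8, 0.4, 0.6]
finger_gap: 39.6
```

```bash
python3 -m pendant '[0,0,3,0,34, 0,0,5,0,34, 0,0,6,0,34, 0,0,6,0,34, 0,0,0,0,34, 0,0,0,0,34]'
```

```text
time: 6.63
tool_pos: [464.2, -227.8, 48.3]
tcp_rot: [-179.8, 0.5, 112.7]
ft_force: [-2.4, -1.0, -2.3]
finger_gap: 39.7
```

Straight, with low force, so I'll keep lifting.

```bash
python3 -m pendant '[0,0,4,0,34, 0,0,6,0,34, 0,0,6,0,34, 0,0,6,0,34, 0,0,4,0,34, 0,0,0,0,34, 0,0,0,0,34]'; python3 -m pendant '[0,0,4,0,34, 0,0,6,0,34, 0,0,6,0,34, 0,0,6,0,34, 0,0,4,0,34, 0,0,0,0,34, 0,0,0,0,34]'
python3 - <<'E'
from bench import sensors,viewer
import cv2,numpy as np
d=viewer.snapshot("side")
cv2.imwrite("pics/side3.png",cv2.resize(d["frame"][60:260,300:500],None,fx=3,fy=3))
E
```

```text
time: 7.22
tool_pos: [464.2, -227.7, 77.6]
tcp_rot: [-179.8, 0.6, 112.7]
ft_force: [-0.7, -0.6, -1.8]
finger_gap: 39.7
time: 7.8
tool_pos: [464.5, -227.7, 106.8]
tcp_rot: [-179.9, 0.6, 112.7]
ft_force: [0.1, 0.0, -1.7]
finger_gap: 40.2
```

View pics/side3.png

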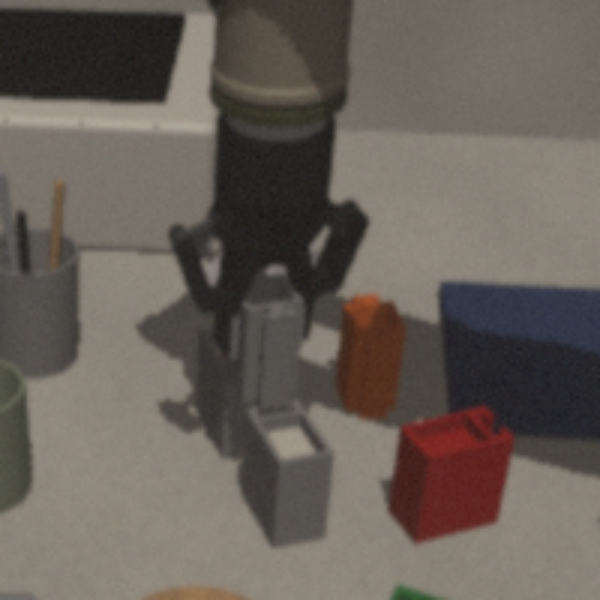

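The bin hangs upright, crop (270,340), with both neighbours still standing. I'll raise it a bit more, then carry it to the coaster while turning to yaw 0.

```bash
python3 -m pendant '[0,0,6,0,34, 0,0,8,0,34, 0,0,8,0,34, 0,0,4,0,34, 0,0,0,0,34, 0,0,0,0,34]'; python3 -m pendant '[2,8,0,-0.03,34, 3,15,0,-0.06,34, 3,20,0,-0.06,34, 3,20,0,-0.06,34, 3,20,0,-0.06,34, 3,20,0,-0.06,34, 3,18,0,-0.05,34, 2,15,0,0,34, 2,12,0,0,34, 1,6,0,0,34, 0,0,0,0,34, 0,0,0,0,34]'
```

```text
time: 8.35
tool_pos: [464.3, -227.5, 135.4]
tcp_rot: [-179.9, 0.6, 112.7]
ft_force: [-0.1, 0.1, -1.5]
finger_gap: 39.5
time: 9.35
tool_pos: [488.5, -67.5, 133.9]
tcp_rot: [-179.7, 0.6, 89.7]
ft_force: [-0.0, -0.3, -0.4]
finger_gap: 39.5
```

```bash
python3 -m pendant '[1,6,-4,0,34, 1,9,-8,0,34, 1,9,-10,0,34, 1,7,-10,0,34, 0,3,-10,0,34, 0,0,-8,0,34, 0,0,-4,0,34, 0,0,0,0,34, 0,0,0,0,34, 0,0,0,0,34]'
```

```text
time: 10.18
tool_pos: [490.3, -32.1, 71.1]
tcp_rot: [-179.4, 0.6, 89.6]
ft_force: [0.2, 0.2, -0.4]
finger_gap: 40.0
```

```bash
python3 -m pendant '[1,1,-4,0,34, 1,1,-6,0,34, 0,0,-6,0,34, 0,0,-6,0,34, 0,0,-4,0,34, 0,0,-2,0,34, 0,0,0,0,34, 0,0,0,0,34, 0,0,0,0,34]'
python3 - <<'E'
from bench import sensors,viewer
import cv2,numpy as np
d=viewer.snapshot("side")
cv2.imwrite("pics/side4.png",cv2.resize(d["frame"][130:330,270:470],None,fx=3,fy=3))
E
```

```text
time: 10.93
tool_pos: [493.7, -30.9, 41.5]
tcp_rot: [-179.6, 0.6, 89.5]
ft_force: [0.1, 0.2, -0.9]
finger_gap: 39.8
```

View pics/side4.png

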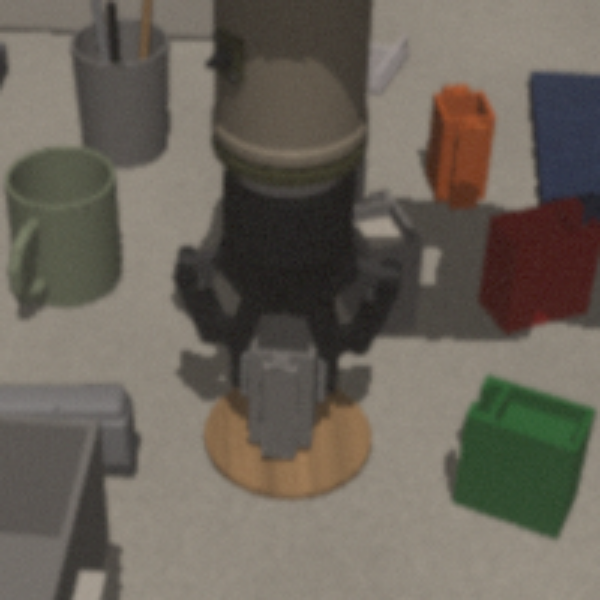

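The bin is just above the coaster, centred at crop (285,440). I'll lower it until it touches.

```bash
python3 -m pendant '[0,0,-2,0,34, 0,0,-2,0,34, 0,0,-1.5,0,34, 0,0,0,0,34]'; python3 -m pendant '[0,0,-1,0,34, 0,0,-1,0,34, 0,0,0,0,34, 0,0,0,0,34]'
```

```text
time: 11.32
tool_pos: [494.5, -31.0, 36.5]
tcp_rot: [-179.7, 0.7, 89.5]
ft_force: [-1.0, 0.1, -1.0]
finger_gap: 39.7
time: 11.65
tool_pos: [494.7, -31.0, 34.4]
tcp_rot: [-179.7, 0.7, 89.5]
ft_force: [-0.4, 1.1, -1.2]
finger_gap: 39.5
```

```bash
python3 -m pendant '[0,0,-1,0,34, 0,0,0,0,34]'; python3 -m pendant '[0,0,-1,0,34, 0,0,0,0,34]'
```

```text
time: 11.82
tool_pos: [494.9, -31.1, 34.7]
tcp_rot: [-179.7, 0.7, 89.5]
ft_force: [0.5, 0.9, -1.1]
finger_gap: 39.6
time: 11.98
tool_pos: [495.4, -31.2, 34.5]
tcp_rot: [-179.8, 0.7, 89.5]
ft_force: [0.5, 0.5, 0.0]
finger_gap: 39.8
```

```bash
python3 -m pendant '[0,0,-0.5,0,34, 0,0,0,0,39, 0,0,0,0,41, 0,0,0,0,44, 0,0,0,0,48, 0,0,0,0,60, 0,0,0,0,85, 0,0,0,0,85, 0,0,0,0,85, 0,0,0,0,85]'
```

```text
time: 12.82
tool_pos: [495.7, -31.3, 33.8]
tcp_rot: [-179.8, 0.7, 89.5]
ft_force: [-0.7, 0.2, 0.1]
finger_gap: 85.0
```

```bash
python3 -m pendant '[0,0,6,0,85, 0,0,12,0,85, 0,0,16,0,85, 0,0,16,0,85, 0,0,16,0,85, 0,0,16,0,85, 0,0,12,0,85, 0,0,6,0,85, 0,0,0,0,85, 0,0,0,0,85]'
python3 - <<'E'
from bench import sensors,viewer
import cv2,numpy as np
for n in("top","side"):
    d=viewer.snapshot(n);np.savez(f"{n}5.npz",**d)
    cv2.imwrite(f"pics/{n}5.png",d["frame"])
E
```

```text
time: 13.65
tool_pos: [495.6, -31.2, 146.3]
tcp_rot: [180.0, 0.7, 89.5]
ft_force: [0.6, -0.4, -0.6]
finger_gap: 85.1
```

View pics/side5.png

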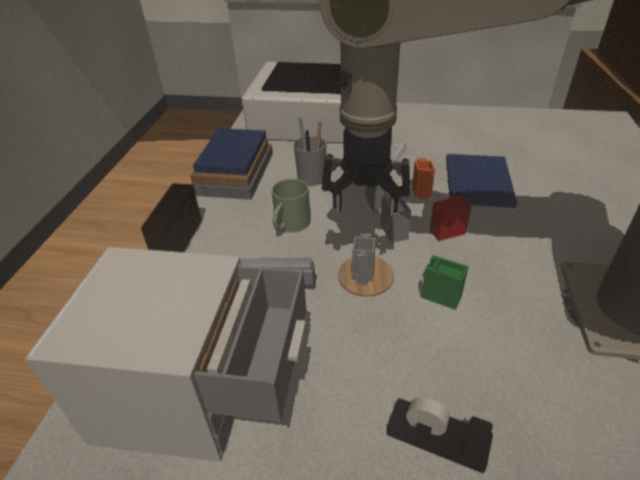

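View pics/top5.png

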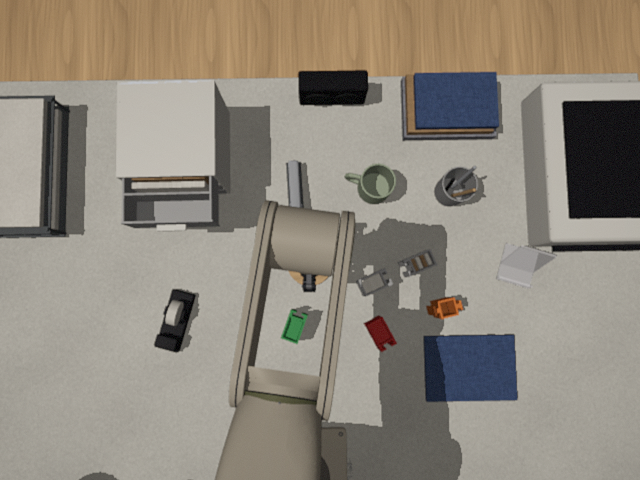

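The bin stands upright and free on the coaster, side view (364,262), and the neighbours look unmoved. Now I'll turn the tool 90° to take it across the ribs.

```bash
python3 -m pendant '[0,0,0,0.06,85, 0,0,0,0.12,85, 0,0,0,0.12,85, 0,0,0,0.12,85, 0,0,0,0.12,85, 0,0,0,0.12,85, 0,0,0,0.12,85, 0,0,0,0.12,85, 0,0,0,0.12,85, 0,0,0,0.12,85, 0,0,0,0.12,85, 0,0,0,0.12,85]'; python3 -m pendant '[0,0,0,0.08,85, 0,0,0,0.06,85, 0,0,0,0,85, 0,0,0,0,85, 0,0,0,0,85]'
```

```text
time: 14.75
tool_pos: [485.4, -29.7, 129.8]
tcp_rot: [-179.2, -0.4, 171.5]
ft_force: [-0.1, 0.5, 0.8]
finger_gap: 85.2
time: 15.17
tool_pos: [481.4, -29.1, 123.8]
tcp_rot: [-179.3, -1.0, -179.8]
ft_force: [-0.3, 0.3, 0.8]
finger_gap: 85.1
```

```bash
python3 -m pendant '[3,0,0,0,85, 4,-1,0,0,85, 3,-1,0,0,85, 1,0,0,0,85, 0,0,0,-0.005,85, 0,0,0,0,85, 0,0,0,0,85]'
python3 - <<'E'
from bench import sensors,viewer
import cv2,numpy as np
d=viewer.snapshot("side");np.savez("side6.npz",**d)
cv2.imwrite("pics/side6.png",cv2.resize(d["frame"][120:320,270:470],None,fx=3,fy=3,interpolation=2))
d=viewer.snapshot("top")
cv2.imwrite("pics/top6.png",cv2.resize(d["frame"][190:310,240:400],None,fx=4,fy=4,interpolation=2))
E
```

```text
time: 15.75
tool_pos: [493.5, -31.4, 123.1]
tcp_rot: [-179.3, -1.1, 179.5]
ft_force: [-0.3, 0.1, 0.1]
finger_gap: 85.0
```

View pics/side6.png

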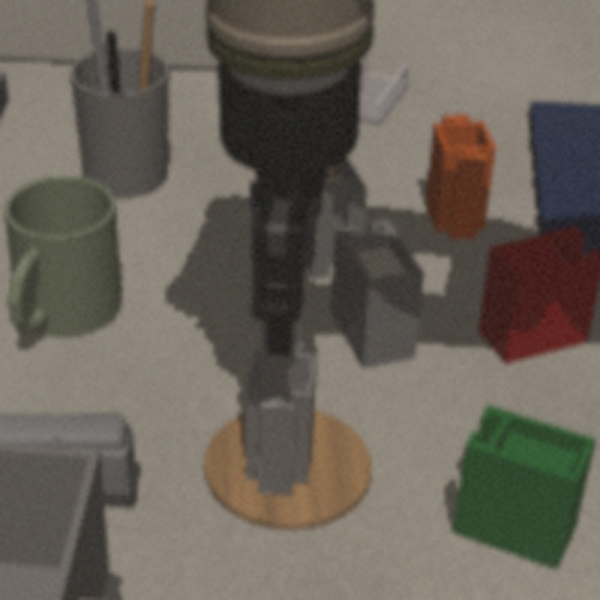

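View pics/top6.png

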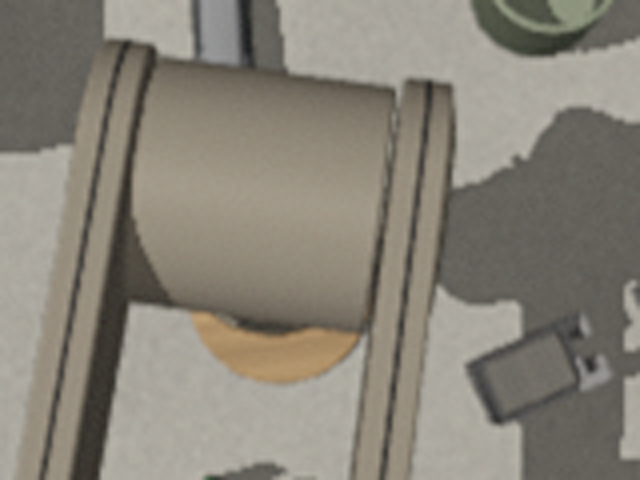

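Run:
```python
from h import *
s=dict(np.load("side6.npz"))
for u,v in [(262,492),(295,492)]: print("bottom rib",onz(s,270+u/3,120+v/3,8))
for u,v in [(262,403),(308,402)]: print("top rib",onz(s,270+u/3,120+v/3,84))
print([np.array(proj(s,p)) *3-np.array([810,360]) for p in [(506.5,1,8),(484.5,1,8),(506.5,1,84),(484.5,1,84)]])
```

```text
bottom rib [502.60765554  -0.87885059   8.        ]
bottom rib [481.74718037  -3.37641468   8.        ]
top rib [503.76900331  -0.95188295  84.        ]
top rib [476.31462307  -5.08190228  84.        ]
[array([255.62363182, 493.57604135]), array([290.11927893, 496.52707726]), array([257.16940442, 404.79571737]), array([293.63664567, 407.64974264])]
```

```bash
python3 -m pendant '[0,-0.5,-5,0,85, 0,0,-8,0,85, 0,0,-8,0,85, 0,0,-8,0,85, 0,0,-8,0,85, 0,0,-6,0,85, 0,0,-3,0,85, 0,0,0,0,85, 0,0,0,0,85, 0,0,0,0,85]'
```

```text
time: 16.68
tool_pos: [491.4, -31.6, 70.1]
tcp_rot: [-179.3, -1.3, 179.6]
ft_force: [-0.9, 0.1, -0.3]
finger_gap: 85.4
```

```bash
python3 -m pendant '[1,-0.5,-4,0,85, 0.8,0,-6,0,85, 0,0,-6,0,85, 0,0,-4,0,85, 0,0,-3,0,85, 0,0,0,0,85, 0,0,0,0,85]'
python3 - <<'E'
from bench import sensors,viewer
import cv2,numpy as np
d=viewer.snapshot("side");np.savez("side7.npz",**d)
cv2.imwrite("pics/side7.png",cv2.resize(d["frame"][120:320,270:470],None,fx=3,fy=3,interpolation=2))
E
```

```text
time: 17.27
tool_pos: [494.5, -32.3, 45.8]
tcp_rot: [-179.3, -1.1, 179.6]
ft_force: [-0.8, 0.3, -0.1]
finger_gap: 85.1
```

View pics/side7.png

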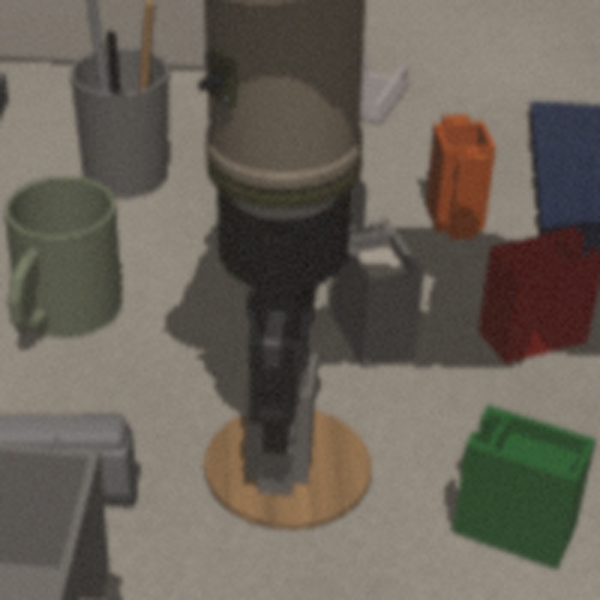

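The near finger is centred in front of the rib, crop (272,440). Closing across the ribs.

```bash
python3 -m pendant '[-0.5,0,-2,0,85, 0,0,-1,0,80, 0,0,0,0,72, 0,0,0,0,68, 0,0,0,0,66, 0,0,0,0,64, 0,0,0,0,62, 0,0,0,0,60, 0,0,0,0,60, 0,0,0,0,60]' 30
```

```text
time: 18.15
tool_pos: [494.6, -32.3, 43.5]
tcp_rot: [-179.3, -1.0, 179.6]
ft_force: [0.2, 0.3, 0.8]
finger_gap: 63.9
```

```bash
python3 -m pendant '[0,0,4,0,60, 0,0,8,0,60, 0,0,12,0,60, 0,0,16,0,60, 0,0,20,0,60, 0,0,20,0,60, 0,0,20,0,60, 0,0,20,0,60, 0,0,20,0,60, 0,0,20,0,60, 0,0,20,0,60, 0,0,20,0,60]'; python3 -m pendant '[0,0,16,0,60, 0,0,12,0,60, 0,0,8,0,60, 0,0,4,0,60, 0,0,0,0,60, 0,0,0,0,60, 0,0,0,0,60]'
```

```text
time: 19.15
tool_pos: [488.8, -31.6, 258.1]
tcp_rot: [-179.3, -1.4, 179.6]
ft_force: [-0.2, 0.8, -2.0]
finger_gap: 63.3
time: 19.73
tool_pos: [489.9, -31.8, 311.9]
tcp_rot: [-179.2, -0.6, 179.6]
ft_force: [0.1, -0.0, -1.0]
finger_gap: 63.9
```

```bash
python3 -m pendant '[3,8,0,0,60, 6,16,-2,0,60, 8,22,-4,0,60, 9,25,-4,0,60, 9,25,-5,0,60, 9,25,-5,0,60, 9,25,-5,0,60, 9,25,-5,0,60, 9,25,-5,0,60, 8,20,-4,0,60, 6,14,-2,0,60, 3,7,0,0,60]'; python3 -m pendant '[0,0,0,0,60, 0,0,0,0,60, 0,0,0,0,60]'
python3 - <<'E'
from bench import sensors,viewer
import cv2,numpy as np
for n in("side","top"):
    d=viewer.snapshot(n);np.savez(f"{n}8.npz",**d)
    cv2.imwrite(f"pics/{n}8.png",d["frame"])
E
```

```text
time: 20.73
tool_pos: [574.4, 221.0, 253.9]
tcp_rot: [-179.0, -1.8, 179.3]
ft_force: [0.1, 0.7, -1.7]
finger_gap: 63.8
time: 20.98
tool_pos: [572.9, 222.7, 250.6]
tcp_rot: [-178.9, -2.1, 179.4]
ft_force: [0.1, -0.4, -0.7]
finger_gap: 63.8
```

View pics/side8.png

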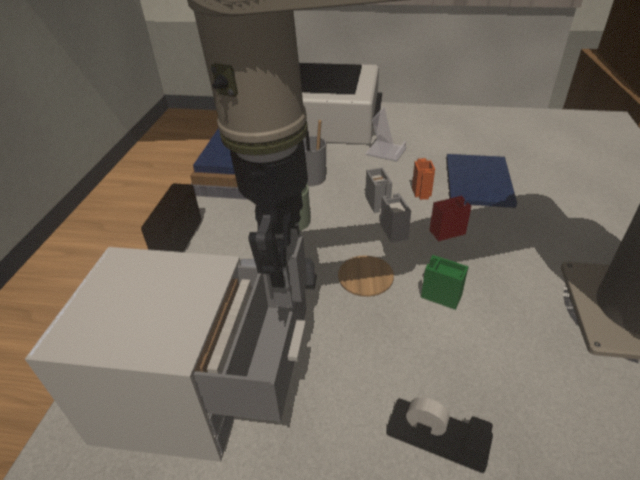

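View pics/top8.png

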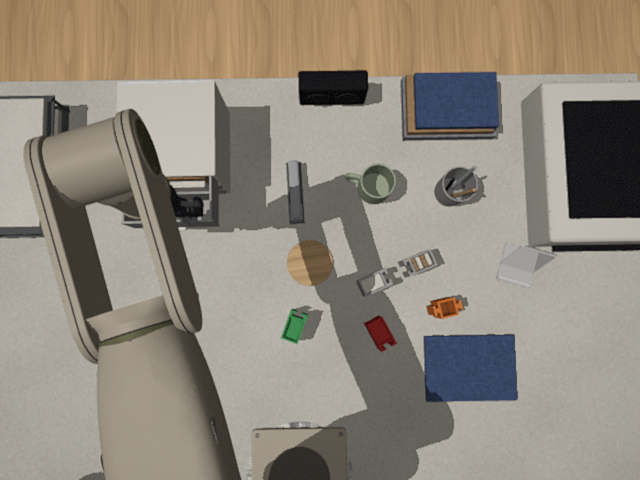

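```bash
python3 -m pendant '[3,4,1,0,60, 5,6,1,0,60, 5,6,1,0,60, 4,6,1,0,60, 3,4,0,0,60, 1,1,0,0,60, 0,0,0,0,60, 0,0,0,0,60, 0,0,0,0,60]'
```

```text
time: 21.83
tool_pos: [597.7, 250.0, 257.8]
tcp_rot: [-179.0, -1.8, 179.2]
ft_force: [-0.2, -0.5, -1.5]
finger_gap: 63.7
```

```bash
python3 -m pendant '[1,2,-3,0.005,60, 1,2,-5,0.005,60, 0,0,-5,0,60, 0,0,-4,0,60, 0,0,-2,0,60, 0,0,0,0,60, 0,0,0,0,60, 0,0,0,0,60]'
python3 - <<'E'
from bench import sensors,viewer
from h import *
print(sensors.sense()["tcp_rot"])
for n in("side","top"):
    d=viewer.snapshot(n);np.savez(f"{n}9.npz",**d)
    f=d["frame"]; c=f[200:400,180:380] if n=="side" else f[140:260,90:250]
    cv2.imwrite(f"pics/{n}9.png",cv2.resize(c,None,fx=3,fy=3,interpolation=2) if n=="side" else cv2.resize(c,None,fx=4,fy=4,interpolation=2))
E
```

```text
time: 22.5
tool_pos: [598.8, 253.6, 235.3]
tcp_rot: [-178.9, -2.0, 179.8]
ft_force: [0.1, 0.6, -1.7]
finger_gap: 63.7
[-178.92096514   -1.98098913  179.79746018]
```

View pics/side9.png

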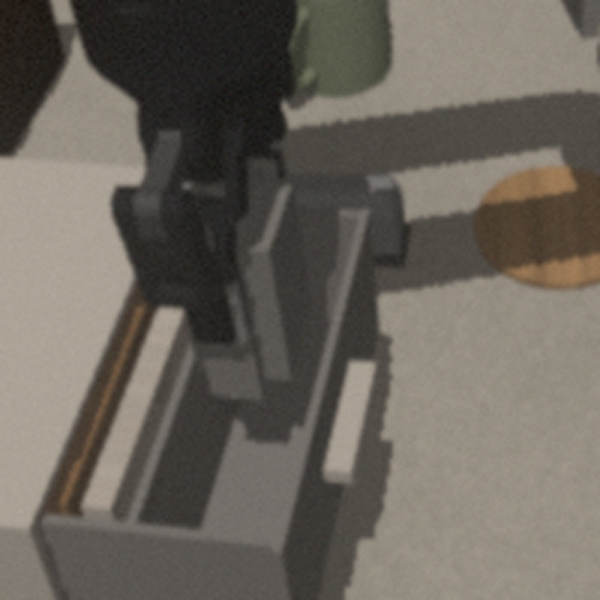

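View pics/top9.png

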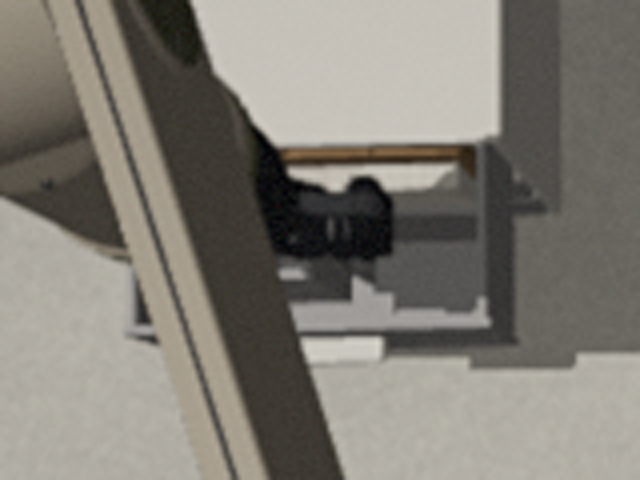

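Run:
```python
from h import *
s=dict(np.load("side9.npz"))
def ony(u,v,y):
    c,r=ray(s,180+u/3,200+v/3);return (c+r*(y-c[1])/r[1]).round(1)
print("rib bot",ony(210,394,285.6),ony(262,402,285.6),"box front bot",ony(290,380,273.6),"box front top",ony(268,250,273.6))
# drawer rims in side view
for n,(u,v) in {"div front edge@y?":(195,350),"front rim inner":(340,260),"front rim in2":(285,550),"front rim in3":(322,350)}.items(): print(n,onz(s,180+u/3,200+v/3,196).round(1))
```

```text
rib bot [609.1 285.6 202. ] [587.5 285.6 200.2] box front bot [578.6 273.6 200.9] box front top [579.8 273.6 276.5]
div front edge@y? [623.9 258.7 196. ]
front rim inner [573.1 199.1 196. ]
front rim in2 [563.5 349.  196. ]
front rim in3 [570.1 252.2 196. ]
```

The bin is centred at x ≈ 598.5 over a bay spanning x ≈ 572 to 626. Lowering in stages.

```bash
python3 -m pendant '[0.5,0,-3,0,60, 0.3,0,-4,0,60, 0.3,0,-4,0,60, 0,0,-4,0,60, 0,0,-2,0,60, 0,0,0,0,60, 0,0,0,0,60]'
```

```text
time: 23.18
tool_pos: [600.3, 253.6, 217.1]
tcp_rot: [-178.9, -1.9, 179.8]
ft_force: [0.3, 0.0, -1.1]
finger_gap: 63.4
```

```bash
python3 -m pendant '[-0.2,0,-3,0,60, 0,0,-4,0,60, 0,0,-5,0,60, 0,0,-5,0,60, 0,0,-4,0,60, 0,0,-2,0,60, 0,0,0,0,60, 0,0,0,0,60]';python3 -m pendant '[0.3,0,-3,0,60, 0,0,-5,0,60, 0,0,-5,0,60, 0,0,-4,0,60, 0,0,-2,0,60, 0,0,0,0,60, 0,0,0,0,60]'
```

```text
time: 23.85
tool_pos: [599.8, 253.6, 191.1]
tcp_rot: [-178.9, -2.0, 179.8]
ft_force: [0.1, 0.9, -0.5]
finger_gap: 63.8
time: 24.43
tool_pos: [600.2, 253.6, 170.2]
tcp_rot: [-178.9, -1.9, 179.8]
ft_force: [0.3, 0.1, -1.3]
finger_gap: 63.6
```

```bash
python3 -m pendant '[-0.3,0,-3,0,60, 0,0,-4,0,60, 0,0,-3,0,60, 0,0,-2,0,60, 0,0,0,0,60, 0,0,0,0,60]';python3 -m pendant '[0,0,-2,0,60, 0,0,-1,0,60, 0,0,0,0,60, 0,0,0,0,60]'
python3 - <<'E'
from bench import sensors,viewer
from h import *
d=viewer.snapshot("side");np.savez("side10.npz",**d)
cv2.imwrite("pics/side10.png",cv2.resize(d["frame"][200:400,180:380],None,fx=3,fy=3,interpolation=2))
E
```

```text
time: 24.93
tool_pos: [600.0, 253.7, 157.1]
tcp_rot: [-178.9, -1.9, 179.8]
ft_force: [-1.0, 0.1, -2.1]
finger_gap: 63.6
time: 25.27
tool_pos: [600.2, 253.7, 154.1]
tcp_rot: [-179.0, -1.9, 179.8]
ft_force: [0.2, 0.9, -0.8]
finger_gap: 64.0
```

View pics/side10.png

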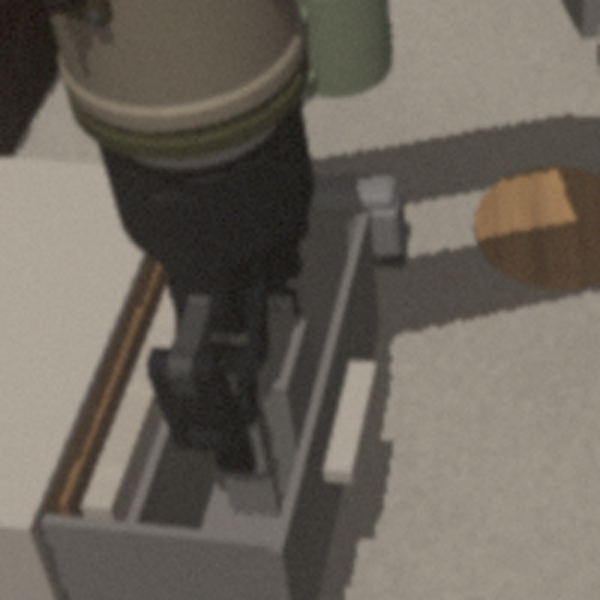

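The bin is inside the bay with the drawer unmoved. Lowering the last millimetres by touch.

```bash
for i in 1 2 3 4; do python3 -m pendant '[0,0,-1,0,60, 0,0,0,0,60]'|grep -E "pos|force"; done
```

```text
tool_pos: [600.3, 253.8, 153.3]
ft_force: [0.4, 0.3, -0.5]
tool_pos: [600.4, 253.8, 152.3]
ft_force: [-0.4, -0.1, -0.8]
tool_pos: [600.8, 253.9, 152.0]
ft_force: [-0.4, -0.1, -1.1]
tool_pos: [601.2, 254.0, 152.0]
ft_force: [-0.6, 0.3, -1.3]
```

```bash
for i in 1 2 3; do python3 -m pendant '[-0.4,0,-1,0,60, 0,0,0,0,60]'|grep -E "pos|force|rot"; done
```

```text
tool_pos: [601.3, 254.0, 151.9]
tcp_rot: [-179.0, -1.6, 179.8]
ft_force: [-0.3, 0.1, -1.0]
tool_pos: [601.4, 254.1, 151.8]
tcp_rot: [-179.0, -1.6, 179.8]
ft_force: [0.4, -0.2, -1.3]
tool_pos: [601.5, 254.1, 151.8]
tcp_rot: [-179.1, -1.5, 179.8]
ft_force: [-0.5, 0.2, -0.6]
```

```bash
python3 -m pendant '[0,0,-0.5,0,62, 0,0,0,0,64, 0,0,0,0,66, 0,0,0,0,68, 0,0,0,0,72, 0,0,0,0,78, 0,0,0,0,85, 0,0,0,0,85, 0,0,0,0,85]'
python3 - <<'E'
from bench import sensors,viewer
from h import *
d=viewer.snapshot("side")
cv2.imwrite("pics/side11.png",cv2.resize(d["frame"][200:400,180:380],None,fx=3,fy=3,interpolation=2))
E
```

```text
time: 27.23
tool_pos: [600.6, 254.1, 149.3]
tcp_rot: [-179.0, -1.6, 179.8]
ft_force: [-0.5, -0.7, -0.3]
finger_gap: 84.9
```

View pics/side11.png

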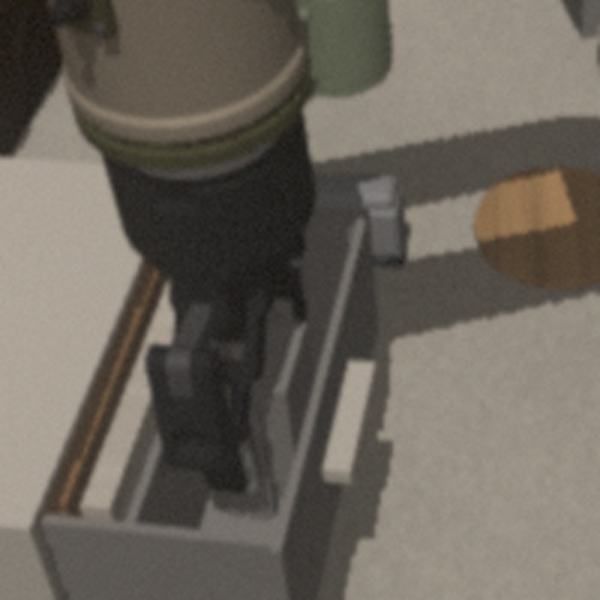

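Open, with the bin standing. Retreat straight up, then away.

```bash
python3 -m pendant '[0,0,4,0,85, 0,0,8,0,85, 0,0,10,0,85, 0,0,12,0,85, 0,0,16,0,85, 0,0,20,0,85, 0,0,20,0,85, 0,0,20,0,85, 0,0,16,0,85, 0,0,10,0,85, 0,0,0,0,85, 0,0,0,0,85]'; python3 -m pendant '[-15,-5,0,0,85, -25,-5,0,0,85, -30,-5,0,0,85, -30,-5,0,0,85, -30,-5,0,0,85, -20,-5,0,0,85, -10,0,0,0,85, 0,0,0,0,85, 0,0,0,0,85, 0,0,0,0,85]'
python3 - <<'E'
from bench import sensors,viewer
from h import *
for n in("side","top"):
    d=viewer.snapshot(n);np.savez(f"{n}12.npz",**d);cv2.imwrite(f"pics/{n}12.png",d["frame"])
E
```

```text
time: 28.28
tool_pos: [600.6, 254.0, 304.7]
tcp_rot: [-179.2, -1.1, 179.8]
ft_force: [0.2, -0.1, -0.7]
finger_gap: 85.0
time: 29.12
tool_pos: [430.8, 220.7, 292.6]
tcp_rot: [-178.9, -1.8, 179.8]
ft_force: [-0.5, 0.2, 0.2]
finger_gap: 85.1
```

View pics/side12.png

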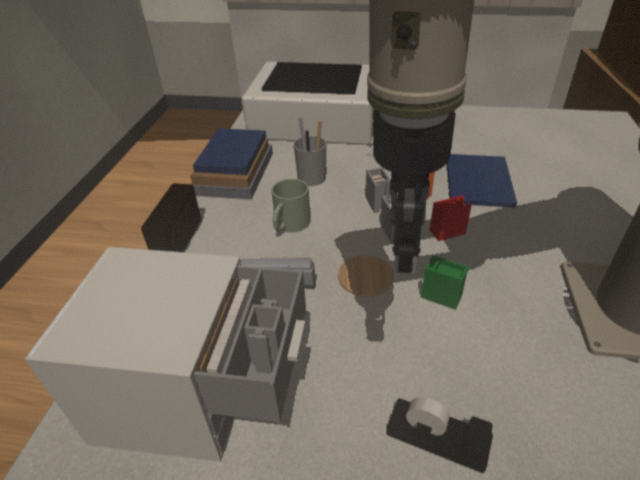

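View pics/top12.png

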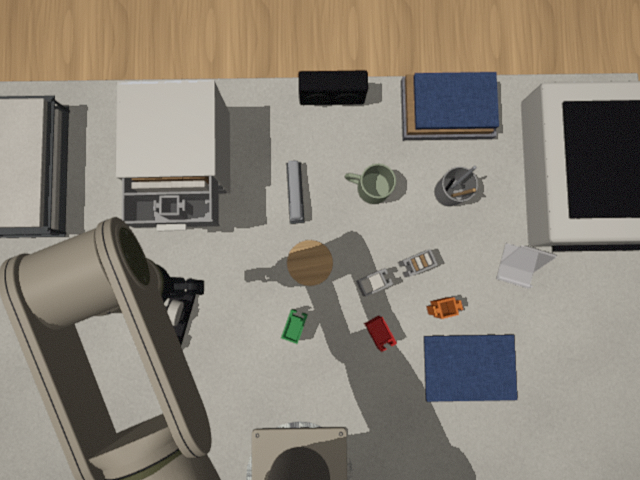

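The bin stands in the front compartment, top view (169,206) and side view (263,335). The neighbours, mug, pen cup and stapler look unchanged. Measuring the final position.

Run:
```python
from h import *
t=dict(np.load("top12.npz"));C=cloud(t)
cv2.imwrite("pics/crop12.png",cv2.resize(t["frame"][165:240,110:230],None,fx=6,fy=6,interpolation=2))
x,y,z=C[...,0],C[...,1],C[...,2]
m=(x>577)&(x<621)&(y>200)&(y<310)&(z>185)&(z<200)
print(m.sum(),"z",np.median(z[m]),"x",np.percentile(x[m],[1,50,99]),"y",np.percentile(y[m],[1,50,99]))
for u in (135,205):
    print(u,[ (v,*np.round(C[v,u],0)) for v in (*range(190,199),*range(217,225))])
t0=dict(np.load("top0.npz"));f=cv2.absdiff(t0["frame"],t["frame"]).max(2)
for n,(a,b,c,d) in {"mug":(160,205,343,400),"cup":(160,210,438,485)}.items(): print(n,(f[a:b,c:d]>60).sum())
```

```text
262 z 192.19652395737882 x [583.77559904 602.24958049 620.80343391] y [222.96797134 254.77923991 287.11068506]
135 [(190, np.float64(642.0), np.float64(333.0), np.float64(165.0)), (191, np.float64(648.0), np.float64(347.0), np.float64(126.0)), (192, np.float64(645.0), np.float64(346.0), np.float64(126.0)), (193, np.float64(630.0), np.float64(322.0), np.float64(197.0)), (194, np.float64(627.0), np.float64(322.0), np.float64(198.0)), (195, np.float64(626.0), np.float64(323.0), np.float64(195.0)), (196, np.float64(626.0), np.float64(328.0), np.float64(181.0)), (197, np.float64(625.0), np.float64(330.0), np.float64(175.0)), (198, np.float64(626.0), np.float64(334.0), np.float64(161.0)), (217, np.float64(591.0), np.float64(346.0), np.float64(123.0)), (218, np.float64(589.0), np.float64(347.0), np.float64(121.0)), (219, np.float64(587.0), np.float64(346.0), np.float64(124.0)), (220, np.float64(584.0), np.float64(345.0), np.float64(128.0)), (221, np.float64(583.0), np.float64(348.0), np.float64(119.0)), (222, np.float64(570.0), np.float64(322.0), np.float64(194.0)), (223, np.float64(568.0),
[... 508 characters left out ...]
4(628.0), np.float64(187.0), np.float64(163.0)), (197, np.float64(628.0), np.float64(189.0), np.float64(151.0)), (198, np.float64(628.0), np.float64(192.0), np.float64(139.0)), (217, np.float64(590.0), np.float64(197.0), np.float64(114.0)), (218, np.float64(587.0), np.float64(196.0), np.float64(117.0)), (219, np.float64(585.0), np.float64(196.0), np.float64(116.0)), (220, np.float64(572.0), np.float64(180.0), np.float64(197.0)), (221, np.float64(570.0), np.float64(180.0), np.float64(197.0)), (222, np.float64(569.0), np.float64(181.0), np.float64(191.0)), (223, np.float64(569.0), np.float64(185.0), np.float64(173.0)), (224, np.float64(569.0), np.float64(188.0), np.float64(156.0))]
mug 0
cup 0
```

View pics/crop12.png

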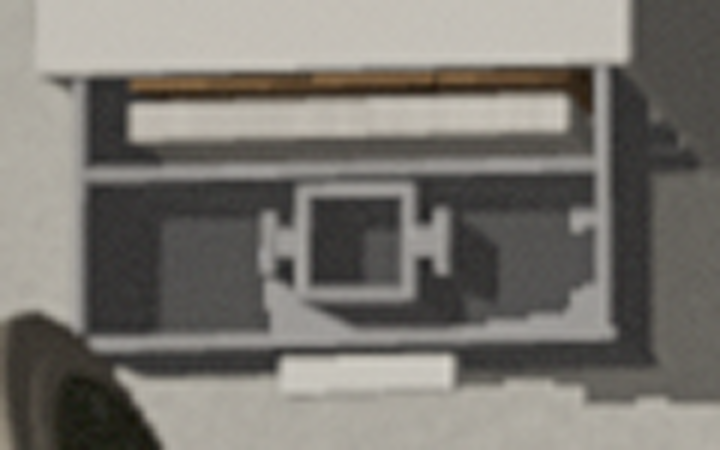

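Run:
```python
from h import *
t=dict(np.load("top12.npz"));C=cloud(t);m=np.zeros((480,640),np.uint8);k=(C[...,2]>55)&(C[...,2]<85);m[240:300,352:445]=k[240:300,352:445]
m=cv2.morphologyEx(m,3,np.ones((5,5)))
for c in cv2.findContours(m,0,1)[0]:
    if cv2.contourArea(c)>100: print(cv2.minAreaRect(np.array([onz(t,*p,76)[:2] for p in c.reshape(-1,2)],np.float32)))
a=np.deg2rad(22.7)
print(463.5-55*np.sin(a),-227+55*np.cos(a),463.5+55*np.sin(a),-227-55*np.cos(a))
from bench import job
job.hand_in()
```

```text
((442.06976318359375, -175.04812622070312), (40.27014923095703, 68.6296157836914), 23.409923553466797)
((484.1709899902344, -275.32073974609375), (40.14312744140625, 70.98123931884766), 22.17742347717285)
442.27516767216247 -176.26040507990643 484.72483232783753 -277.73959492009357
the job is handed in; nothing more can be done
```

I lifted the middle bin straight up out of the organiser and set it down upright on the coaster, where I let go. I then gripped it again across its ribs, lowered it until it touched the drawer floor, released it, and handed the job in. The robot clock read about 29 s, against the 72 s limit.

What the last checks showed:
- **Bin in the drawer:** it stands upright. Its centre is about 2–3 mm from the compartment's middle in x (within 12 mm) and about 1 mm in y (within 60 mm). Its top is at z ≈ 192 mm, which puts the centre about 38 mm above the floor (30 to 44 mm wanted).
- **Drawer:** it did not move measurably.
- **Neighbours:** both are within about 1–3 mm of where they began, at the same yaw within 1° and still standing.
- **Bystanders:** the mug and pen cup show no change between the first and last top pictures. I checked the stapler by eye only, and it looks unmoved.

No check failed. Two things were imperfect on the way:
- **Drift:** the arm kept drifting a few millimetres after moves, so I corrected its position repeatedly.
- **Tilt:** the tool leaned 1–2° while carrying the bin, and the bin levelled out on the drawer floor.

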